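# Show where the brass hooks are kept

## Robot

A 6-joint arm with a two-finger parallel gripper is mounted at the origin on the work surface. World frame = base frame: x ahead of the robot, y to its left, z up, the work surface at z = 0. Lengths are in m, angles in degrees, forces in N, time in s.
With the tool pointing down it reaches from about 0.375 to 0.9 m from the base axis. Payload 3.1 kg.
Tool frame: the origin (TCP) lies on the centre line of the jaws, within the pads' length; the fingertips stand 8 mm ahead of it and the grasp point (between the pads) lies 11 mm behind it (bot.tip_extent is the distance from the TCP to the fingertips, in m); z points along the fingers, y is the line along which they close (so a half turn about z gives the same grasp; the last joint's range is limited). The gripper opens to 87 mm and grips with 3 to 60 N. Pads are 19 mm wide; open, the fingers measure 117 mm over their backs; the gripper's body (75 mm by 190 mm) begins 51 mm behind the grasp point.
Start: joints at [65.059, 30.224, 82.088, -0, 67.689, -10.227], TCP at [0.159, 0.604, 0.231] pointing down, gripper open.
Joint ranges: [-176.69, 176.69], [-43.24, 126.21], [12.49, 139.97], [-82, 262], [0, 151.66], [-163.58, 163.58]. Speed limits (degrees/s): [159.86, 159.86, 180, 180, 180, 180].

## Interface

Orientations are given as a 3x3 rotation matrix whose columns are the frame's x, y, z axes.
In Python, from rig import bot, vision, workorder gives the robot as it stands.
- The arm moves only by the shell command python3 -m handwheel 'ROWS'. ROWS is JSON, a list of rows, each an object with "delta_rot": the turn, a rotation vector about the tool's x, y, z in rad, a list of three; "xyz": the shift along the tool's x, y, z in mm, a list of three; "hand": the closure, from -1 (fully open) to 1 (shut). A call has exactly 5 rows; each row is the pose to reach, as a shift and turn from the pose commanded when the call began, along the tool's axes at that moment; what a row does not reach only later rows make up. A row lasts 1/8 s, in which the tool goes at most 62.5 mm and 10.7 degrees, less where a joint would pass 70% of its speed; a pose out of reach is approached as far as the arm can. A call with a gripper value outside its range is refused whole. The fingers move at their own pace and stop on an object; the grip force is fixed at half the most. Time passes only in rows, so rows that repeat a pose let the fingers close, or fill a call up. It gives the time, the measured TCP pose, the force, the opening and the grip force at its end, in the units of the state.
- bot.read_state(): the state, without advancing time (a new reading comes with each control period).
- vision.capture(name): name is "scene" or "top" or "wrist"; returns the picture (384x512x3 uint8, red, green, blue); there is no depth.
- vision.camera_model(name): a dict with "camera_matrix" (3x3 intrinsics, pixels), "camera_from_world" (4x4, takes a point from world to camera coordinates). Camera axes: x right, y up, looking along -z (the intrinsics and any distortion apply to the point x, -y, -z); pixel columns grow to the right and rows downward; lengths in m; the calibration is good to about 2 mm. The wrist camera is an equidistant fisheye: a pixel r from the principal point sees the ray r / f radians off the axis. A picture is of the moment at which its call begins: read the wrist's pose just before it. camera_model takes no time and is no camera call; for the wrist camera it gives the pose at the moment of the call.
- workorder.hand_in(): hands the job in; it is judged then, once.
The state is a dict: "time_s": time; "joint_positions": joint angles; "qvel": joint speeds; "tau": joint torques, N m; "position": TCP position; "tcp_rot": TCP orientation; "force": force on the tool from outside, world axes, zero at the start; "moment": the same for the moment, N m; "opening": opening from 0.0 (shut) to 1.0 (fully open); "grasp_force": force on a finger pad.
Only numpy, scipy, OpenCV 4.12 (cv2) and the standard library are available. Lean on these libraries where they do the work, as an engineer would, in place of code of your own. Each camera call takes 0.05 s, during which the arm holds its last target. There are 200 camera calls.

## Task

A helper asks where the brass screw hooks are kept: hook your fingertips behind the handle of the parts chest's upper drawer and draw it out gently, without clamping the handle, until the rear row of trays is clear of the chest. Then point straight down at the tray of brass hooks with the fingertips a few centimetres above the middle of the tray, touching nothing, keep pointing for two seconds and finish still pointing there. Do not touch or lift any tray, leave the lower drawer shut and leave the jar, tin and tape roll where they stand.

Things in the scene. Friction and masses are not known exactly. Their poses are not given: they have to be found in the camera images.
- chest: grey steel small-parts chest, 215 deep (x) x 360 wide (y) x 158 high mm, too heavy to shift; origin at the centre of its underside, z up; its own -x axis points out of the front, the way the drawers open. It has two red-fronted drawers, one above the other.
- top_drawer (a joint): how far the upper drawer is out, in m: 0 shut, 0.165 when the rear trays are just clear of the chest's front, 0.20 at its stop (no need to reach it: running hard into it jars the drawer). It has been left partly open, at 0.06. It slides along the chest's own -x axis, carries the trays with it, needs about 2 to 5 N when drawn slowly, and stays where it is left. Its front is 12 mm thick, its upper edge 150 mm above the table.
- top_drawer_handle (a point): middle of the steel bow handle of the upper drawer: a round bar 10 mm thick and 120 mm long lying level along the chest's y axis, its centre 50 mm in front of the drawer's face and 128 mm above the table (30 mm below the chest's top). Between bar and face is a clear gap of 45 mm, open above and below; the two arms of the bow, 10 mm thick, stand at its ends. This point moves with the drawer.
- lower_drawer (a joint): how far the lower drawer is out, in m: 0 shut (the start). Its like handle lies 75 mm below the upper one.
- hooks_tray: the named tray: loose open tray of black plastic, 75 (x) x 103 (y) x 45 mm high, filled to about 24 mm with brass screw hooks (bright yellow metal wire hooks, 38 mm); origin at the centre of its underside. Six like trays stand in the upper drawer in two rows of three, the rear row under the chest's top until the drawer is open; which stands where varies. Their rims are 129 mm above the table.
- plugs_tray: like tray, holding red plastic wall plugs; origin at the centre of its underside
- nuts_tray: like tray, holding steel hexagon nuts; origin at the centre of its underside
- feet_tray: like tray, holding black rubber feet; origin at the centre of its underside
- clips_tray: like tray, holding white plastic pipe clips; origin at the centre of its underside
- anchors_tray: like tray, holding blue plasterboard anchors; origin at the centre of its underside
- hooks_rim (a point): centre of the hooks tray, level with its rim (45 mm above its underside); it moves with the tray
- jar: green glass jar with a red lid, 76 mm across, 114 mm high, standing loose beside the chest; origin at the centre of its underside
- tin: yellow food tin with a green band, 75 mm across, 110 mm high, standing loose beside the chest; origin at the centre of its underside
- tape: brown roll of parcel tape lying flat, 100 mm across, 48 mm high, loose beside the chest; origin at the centre of its underside
Things that resemble listed ones, but are neither listed nor needed, are in the scene too. Leave any green look-alike of the clips_tray alone.

How it is judged (in metres and radians):
On the way, in this order (a step that is already met when the one before it is completed fails the run):
1. the upper drawer is drawn out until the rear trays are clear (within 15 mm) (value of joint top_drawer above 0.15 m), for 0.2 s.
2. the fingertips point at the hooks tray without contact for two seconds (value of joint top_drawer above 0.15 m and horizontal distance between the grasp point and hooks_rim below 0.03 m and z of the grasp point in the frame of hooks_rim between 0.02 and 0.09 m and contact force between the fingers and anything else below 0.1 N), for 1.8 s.
At the end, for the whole second after the job is handed in: Upper drawer out by at least 0.15 m; the point between the finger pads within 30 mm sideways of the hooks tray's middle and 20 to 90 mm above its rim, fingers touching nothing; trays down in the drawer, lower drawer shut (10 mm), jar, tin and tape moved under 20 mm (all of step 2 and z of each of hooks_tray, plugs_tray, nuts_tray, feet_tray, clips_tray, anchors_tray in the frame of chest below 0.09 m and distance of each of jar, tin, tape from where it was at the start of the episode below 0.02 m and value of joint lower_drawer below 0.01 m).
It fails at once if a tray or its contents is touched by the robot (contact force between any of the fingers, the arm and hooks_tray above 0.5 N or contact force between any of the fingers, the arm and plugs_tray above 0.5 N or contact force between any of the fingers, the arm and nuts_tray above 0.5 N or contact force between any of the fingers, the arm and feet_tray above 0.5 N or contact force between any of the fingers, the arm and clips_tray above 0.5 N or contact force between any of the fingers, the arm and anchors_tray above 0.5 N).
It fails at once if a tray is lifted (z of any of hooks_tray, plugs_tray, nuts_tray, feet_tray, clips_tray, anchors_tray in the frame of chest above 0.095 m).
It fails at once if the drawer is clamped or jerked (more than 35 N between fingers and drawer) (contact force between the fingers and chest above 35 N).
It fails at once if the lower drawer is opened (value of joint lower_drawer above 0.01 m).
It fails at once if the jar, tin or tape roll is displaced (distance of any of jar, tin, tape from where it was at the start of the episode above 0.02 m).
It also fails if it takes over 42 s, if anything falls off the work surface, if the arm or the gripper's body presses on something with over 40 N, if the wrist force passes 120 N, or if a joint passes its speed limit or range.

## Working session

There is one attempt and no reset: what is moved stays moved. The work goes in short steps, Python scripts to look and compute and a shell command to move; the robot and the scene stay as the last step left them, time stands still between calls to the robot, and variables do not carry over. Pictures are saved under pics/ and viewed, at most 10 in all, crops included, and the job is handed in when it is done.

```bash
ls; mkdir -p pics; python3 - <<'E'
from rig import bot, vision
import cv2,numpy as np
s=bot.read_state();print(s)
for n in("scene","top"):
    cv2.imwrite(f"pics/{n}0.png",vision.capture(n)[:,:,::-1]);m=vision.camera_model(n)
    print(n,np.round(m["camera_matrix"],1).tolist(),np.round(m["camera_from_world"],4).tolist(),m.keys())
E
```

```text
pics
{'time_s': 0.0, 'joint_positions': array([ 6.50593867e+01,  3.02809587e+01,  8.21554996e+01, -1.15512991e-03,
        6.76897634e+01, -1.02277279e+01]), 'qvel': array([ 0.10510143, -0.02235608, -0.19796889,  0.17982081,  0.08113505,
        0.09660078]), 'tau': array([ 7.93291038e-04, -4.40044284e+01, -1.76590240e+01,  6.32014289e-02,
        5.82166028e-02, -1.61484295e-04]), 'position': array([0.15841061, 0.60385446, 0.22955518]), 'tcp_rot': array([[-9.67212439e-01,  2.53967058e-01, -9.12038675e-04],
       [ 2.53968422e-01,  9.67210432e-01, -2.00540965e-03],
       [ 3.72825332e-04, -2.17128618e-03, -9.99997573e-01]]), 'force': array([-0.27779227,  1.39534382,  0.79089905]), 'moment': array([0.03113821, 0.06682906, 0.00703293]), 'grasp_force': 0.0, 'opening': 0.9954669582259578}
scene [[456.1, 0.0, 260.3], [0.0, 456.1, 197.5], [0.0, 0.0, 1.0]] [[0.3433, 0.9391, -0.0149, -0.286], [-0.6081, 0.2344, 0.7585, 0.2708], [0.7158, -0.2513, 0.6515, -1.9348], [0.0, 0.0, 0.0, 1.0]] dict_keys(['camera_matrix', 'camera_from_world'])
top [[441.0, 0.0, 254.7], [0.0, 441.0, 190.7], [0.0, 0.0, 1.0]] [[-0.007, -0.9998, 0.0197, 0.0577], [0.9877, -0.0038, 0.1564, -0.6335], [-0.1563, 0.0206, 0.9875, -1.0669], [0.0, 0.0, 0.0, 1.0]] dict_keys(['camera_matrix', 'camera_from_world'])
```

View pics/scene0.png

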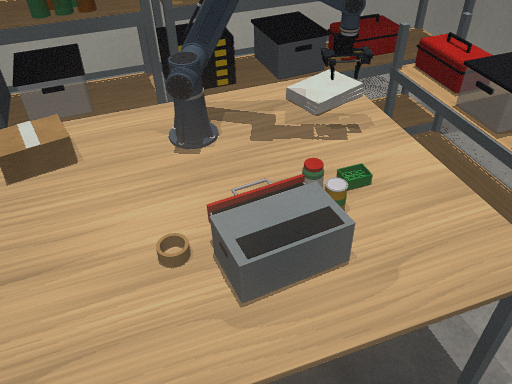

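View pics/top0.png

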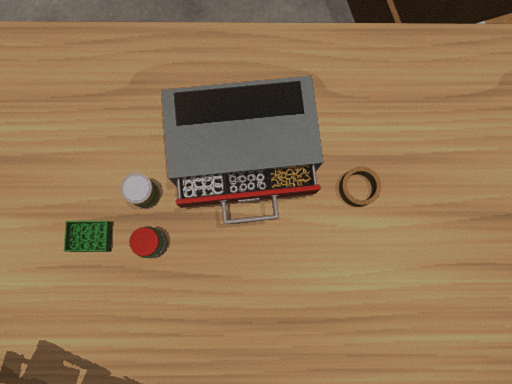

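The scene view shows the chest with its upper drawer partly open. The top view shows:

| Item | Pixel (top view) |
|---|---|
| Handle bar | (250,220) |
| White clips, front row | (203,186) |
| Steel nuts, front row | (247,182) |
| Brass hooks, front row | (292,178) |
| Jar | (145,241) |
| Tin | (137,188) |
| Tape | (361,186) |
| Green look-alike tray | (88,237) |

Candidates for the hooks tray are the brass one at (292,178), the clips at (203,186), the nuts at (247,182) and the green decoy at (88,237). I choose the brass one and check it in a crop.

```bash
cat > h.py <<'E'
import numpy as np, cv2
from rig import vision
def ray(name,uv,z):
    m=vision.camera_model(name);K=m["camera_matrix"];T=m["camera_from_world"]
    d=np.linalg.inv(K)@[uv[0],uv[1],1];d=T[:3,:3].T@(d*[1,-1,-1]);c=-T[:3,:3].T@T[:3,3]
    return c+d*(z-c[2])/d[2]
E
python3 - <<'E'
from h import *
im=cv2.imread("pics/top0.png")
hsv=cv2.cvtColor(im,cv2.COLOR_BGR2HSV)
# red drawer front
H,S,V=cv2.split(hsv)
red=(((H<8)|(H>172))&(S>150)&(V>60)).astype(np.uint8)
n,l,st,c=cv2.connectedComponentsWithStats(red)
for i in range(1,n):
    if st[i,4]>60:
        print("red",st[i],c[i].round(1))
        if st[i,2]>100:
            r=cv2.minAreaRect(np.argwhere(l==i)[:,::-1].astype(np.float32));b=cv2.boxPoints(r)
            print(r,[ray("top",p,.15).round(4).tolist() for p in b])
br=((H>14)&(H<32)&(S>120)&(V>90)).astype(np.uint8); br[:165]=0;br[192:]=0;br[:,:265]=0;br[:,318:]=0
y,x=np.nonzero(br);print("brass",x.min(),x.max(),y.min(),y.max())
for p in[(162,88),(314,76),(321,163),(168,178)]:print("top",ray("top",p,.158).round(4))
for p in[(145,241,.114),(137,188,.11),(361,186,.048)]:print("obj",ray("top",p[:2],p[2]).round(3))
cv2.imwrite("pics/crop0.png",cv2.resize(im[150:240,150:340],None,fx=4,fy=4,interpolation=cv2.INTER_CUBIC))
E
```

```text
red [176 185 145  20 830] [247.6 194.3]
((247.924560546875, 194.27406311035156), (5.877455234527588, 144.8824920654297), 84.0684814453125) [[0.5997, 0.2373, 0.15], [0.6333, -0.094, 0.15], [0.6196, -0.095, 0.15], [0.5862, 0.2357, 0.15]]
red [129 227  30  29 672] [143.8 241.1]
brass 271 317 167 187
top [0.8626 0.2735 0.158 ]
top [ 0.8931 -0.0869  0.158 ]
top [ 0.6808 -0.0972  0.158 ]
top [0.6467 0.2543 0.158 ]
obj [0.506 0.312 0.114]
obj [0.632 0.336 0.11 ]
obj [ 0.645 -0.217  0.048]
```

View pics/crop0.png

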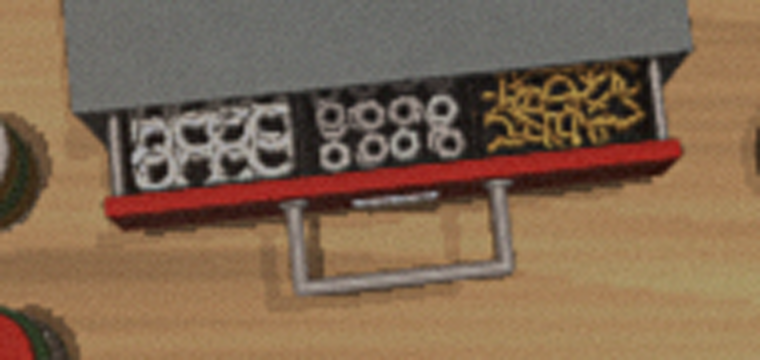

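The crop confirms it: brass hooks are at the right of the front row, full-image (291,178). The bar runs from about (225,221) to (277,217).

```bash
python3 - <<'E'
from h import *
from rig import bot
a=ray("top",(225.5,221.3),.128);b=ray("top",(276.5,217),.128)
print("bar",a,b,(a+b)/2,np.linalg.norm(a-b))
u=np.array([-.0335,.331]);u/=np.linalg.norm(u); out=np.array([-u[1],u[0]]);print("y",u,"out",out)
f=np.mean([[.5997,.2373],[.6333,-.094],[.6196,-.095],[.5862,.2357]],0);print("front mid",f,"bar-face along out",((a+b)[:2]/2-f)@out-.006)
s=bot.read_state();R=s["tcp_rot"]
g=np.r_[(a+b)[:2]/2-out*.0275,.20]
d=g-s["position"];print("gap",g,"tool shift mm",R.T@d*1000,"turn z",np.arctan2(u[1],u[0])-np.arctan2(R[1,1],R[0,1]))
E
```

```text
bar [0.54965011 0.12418835 0.128     ] [0.55906542 0.00549573 0.128     ] [0.55435776 0.06484204 0.128     ] 0.11906546613118162
y [-0.10069406  0.99491744] out [-0.99491744 -0.10069406]
front mid [0.6097 0.071 ] bar-face along out 0.04968102535893567
gap [0.58171799 0.06761113 0.2       ] tool shift mm [-545.60734505 -411.18371564   30.29682239] turn z 0.3576376307302249
```

```bash
python3 -m handwheel '[{"delta_rot":[0,0,-0.07],"xyz":[-40,-30,0],"hand":1},{"delta_rot":[0,0,-0.14],"xyz":[-88,-66,0],"hand":1},{"delta_rot":[0,0,-0.21],"xyz":[-136,-102,0],"hand":1},{"delta_rot":[0,0,-0.28],"xyz":[-184,-138,0],"hand":1},{"delta_rot":[0,0,-0.357],"xyz":[-232,-174,0],"hand":1}]'
cat > to.py <<'E'
import sys,numpy as np
from rig import bot
g=np.array([float(v) for v in sys.argv[1:4]]);s=bot.read_state();R=s["tcp_rot"]
print(s["time_s"],s["position"].round(4),"shift",(R.T@(g-s["position"])*1000).round(1),"turn",round(np.arctan2(.99492,-.10069)-np.arctan2(R[1,1],R[0,1]),4),R[:,2].round(4),"F",s["force"].round(1),"open",round(s["opening"],3))
E
python3 to.py .5817 .0676 .2
```

```text
time_s: 0.72
position: [0.3397, 0.3756, 0.2303]
tcp_rot: [[-0.995, -0.103, -0.0], [-0.103, 0.995, -0.0], [0.0, -0.0, -1.0]]
force: [0.2, 0.7, 0.0]
opening: 0.518
grasp_force: 0.0
0.725 [0.3397 0.3756 0.2303] shift [-209.  -331.3   30.4] turn -0.0022 [-1.e-04 -2.e-04 -1.e+00] F [0.2 0.7 0. ] open 0.518
```

```bash
python3 -m handwheel '[{"delta_rot":[0,0,0],"xyz":[-30,-47,0],"hand":1},{"delta_rot":[0,0,0],"xyz":[-61,-96,0],"hand":1},{"delta_rot":[0,0,0],"xyz":[-92,-145,0],"hand":1},{"delta_rot":[0,0,0],"xyz":[-123,-194,0],"hand":1},{"delta_rot":[0,0,0],"xyz":[-150,-237,0],"hand":1}]' >/dev/null
python3 -m handwheel '[{"delta_rot":[0,0,0],"xyz":[-25,-40,8],"hand":1},{"delta_rot":[0,0,0],"xyz":[-45,-72,16],"hand":1},{"delta_rot":[0,0,0],"xyz":[-59,-94,24],"hand":1},{"delta_rot":[0,0,0],"xyz":[-59,-94,30],"hand":1},{"delta_rot":[0,0,0],"xyz":[-59,-94,30],"hand":1}]' >/dev/null
python3 to.py .5817 .0676 .12; python3 - <<'E'
from h import *
cv2.imwrite("pics/top1.png",cv2.resize(vision.capture("top")[120:260,120:400,::-1],None,fx=2.8,fy=2.8))
cv2.imwrite("pics/wrist1.png",vision.capture("wrist")[:,:,::-1])
E
```

```text
1.975 [0.5784 0.0699 0.1996] shift [-3.3 -2.7 79.6] turn 0.0002 [-3.3e-03  8.0e-04 -1.0e+00] F [-0.4  0.3 -0.6] open 0.006
```

View pics/wrist1.png

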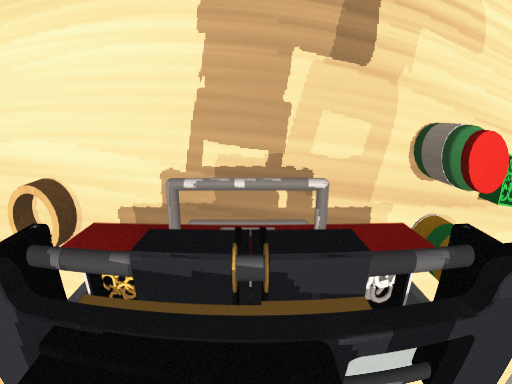

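The wrist view shows the closed fingers centred over the handle's gap, around (250,215). The bar runs along row 184 from column 170 to 328. I'll cross-check its position with this camera.

```bash
python3 - <<'E'
from h import *
m=vision.camera_model("wrist");K=m["camera_matrix"];T=m["camera_from_world"];c=-T[:3,:3].T@T[:3,3]
for p in[(170,184),(248,184),(328,184),(97,225),(400,225)]:
    v=np.array([(p[0]-K[0,2])/K[0,0],(p[1]-K[1,2])/K[1,1]]);t=np.hypot(*v)
    d=np.r_[v/t*np.sin(t),np.cos(t)]*[1,-1,-1];d=T[:3,:3].T@d
    z=.128 if p[1]<200 else .15
    print(p,(c+d*(z-c[2])/d[2]).round(4))
E
```

```text
(170, 184) [0.5622 0.0032 0.128 ]
(248, 184) [0.5562 0.0651 0.128 ]
(328, 184) [0.5494 0.1284 0.128 ]
(97, 225) [ 0.5962 -0.053   0.15  ]
(400, 225) [0.5715 0.189  0.15  ]
```

```bash
python3 -m handwheel '[{"delta_rot":[0,0,0],"xyz":[-3,-3,20],"hand":1},{"delta_rot":[0,0,0],"xyz":[-3,-3,40],"hand":1},{"delta_rot":[0,0,0],"xyz":[-3,-3,58],"hand":1},{"delta_rot":[0,0,0],"xyz":[-3,-3,72],"hand":1},{"delta_rot":[0,0,0],"xyz":[-3,-3,80],"hand":1}]' >/dev/null
python3 to.py .5817 .0676 .12
python3 -m handwheel '[{"delta_rot":[0,0,0],"xyz":[3,0,0],"hand":1},{"delta_rot":[0,0,0],"xyz":[6,0,0],"hand":1},{"delta_rot":[0,0,0],"xyz":[9,0,0],"hand":1},{"delta_rot":[0,0,0],"xyz":[12,0,0],"hand":1},{"delta_rot":[0,0,0],"xyz":[15,0,0],"hand":1}]' >/dev/null
python3 to.py .5817 .0676 .12
```

```text
2.7 [0.5829 0.0668 0.1202] shift [1.1 0.9 0.2] turn -0.0003 [-4.e-04  1.e-04 -1.e+00] F [-0.3 -0.5  0.7] open 0.003
3.325 [0.5696 0.0646 0.1211] shift [-12.3   1.7   1.2] turn 0.0011 [ 3.7e-03  2.0e-04 -1.0e+00] F [3.3 0.7 0. ] open 0.003
```

```bash
for i in 1; do python3 -m handwheel '[{"delta_rot":[0,0,0],"xyz":[4,0,0],"hand":1},{"delta_rot":[0,0,0],"xyz":[8,0,0],"hand":1},{"delta_rot":[0,0,0],"xyz":[12,0,0],"hand":1},{"delta_rot":[0,0,0],"xyz":[16,0,0],"hand":1},{"delta_rot":[0,0,0],"xyz":[20,0,0],"hand":1}]' >/dev/null
done; python3 to.py .5817 .0676 .12
python3 -m handwheel '[{"delta_rot":[0,0,0],"xyz":[5,0,0],"hand":1},{"delta_rot":[0,0,0],"xyz":[10,0,0],"hand":1},{"delta_rot":[0,0,0],"xyz":[15,0,0],"hand":1},{"delta_rot":[0,0,0],"xyz":[20,0,0],"hand":1},{"delta_rot":[0,0,0],"xyz":[25,0,0],"hand":1}]' >/dev/null
python3 to.py .5817 .0676 .12
```

```text
3.95 [0.5483 0.0625 0.1207] shift [-33.8   1.7   0.7] turn 0.0006 [ 3.e-04 -2.e-04 -1.e+00] F [ 2.5 -0.4  1.9] open 0.005
4.575 [0.5232 0.06   0.1206] shift [-58.9   1.7   0.6] turn 0.0006 [ 0.e+00 -1.e-04 -1.e+00] F [ 1.7 -0.8  1.7] open 0.001
```

```bash
python3 -m handwheel '[{"delta_rot":[0,0,0],"xyz":[5,0,0],"hand":1},{"delta_rot":[0,0,0],"xyz":[10,0,0],"hand":1},{"delta_rot":[0,0,0],"xyz":[15,0,0],"hand":1},{"delta_rot":[0,0,0],"xyz":[20,0,0],"hand":1},{"delta_rot":[0,0,0],"xyz":[25,0,0],"hand":1}]' >/dev/null
python3 -m handwheel '[{"delta_rot":[0,0,0],"xyz":[5,0,0],"hand":1},{"delta_rot":[0,0,0],"xyz":[10,0,0],"hand":1},{"delta_rot":[0,0,0],"xyz":[15,0,0],"hand":1},{"delta_rot":[0,0,0],"xyz":[20,0,0],"hand":1},{"delta_rot":[0,0,0],"xyz":[25,0,0],"hand":1}]' >/dev/null
python3 -m handwheel '[{"delta_rot":[0,0,0],"xyz":[4,0,0],"hand":1},{"delta_rot":[0,0,0],"xyz":[8,0,0],"hand":1},{"delta_rot":[0,0,0],"xyz":[12,0,0],"hand":1},{"delta_rot":[0,0,0],"xyz":[15,0,0],"hand":1},{"delta_rot":[0,0,0],"xyz":[17,0,0],"hand":1}]' >/dev/null
python3 to.py .5817 .0676 .12
python3 -m handwheel '[{"delta_rot":[0,0,0],"xyz":[-3,0,0],"hand":1},{"delta_rot":[0,0,0],"xyz":[-8,0,0],"hand":1},{"delta_rot":[0,0,0],"xyz":[-12,0,0],"hand":1},{"delta_rot":[0,0,0],"xyz":[-12,0,-10],"hand":1},{"delta_rot":[0,0,0],"xyz":[-12,0,-25],"hand":1}]' >/dev/null
python3 -m handwheel '[{"delta_rot":[0,0,0],"xyz":[0,0,-30],"hand":1},{"delta_rot":[0,0,0],"xyz":[0,0,-60],"hand":1},{"delta_rot":[0,0,0],"xyz":[0,0,-80],"hand":1},{"delta_rot":[0,0,0],"xyz":[0,0,-80],"hand":1},{"delta_rot":[0,0,0],"xyz":[0,0,-80],"hand":1}]' >/dev/null
python3 to.py .5817 .0676 .18; python3 - <<'E'
from h import *
im=vision.capture("top")[:,:,::-1].copy()
cv2.imwrite("pics/top2f.png",im)
cv2.imwrite("pics/top2.png",cv2.resize(im[130:290,140:340],None,fx=3.6,fy=3.6,interpolation=cv2.INTER_CUBIC))
E
```

```text
6.45 [0.4565 0.0535 0.1205] shift [-126.     1.5    0.4] turn 0.0006 [-4.e-04  1.e-04 -1.e+00] F [ 2.5 -0.7  1.2] open 0.005
7.7 [0.4681 0.0548 0.2251] shift [-114.3    1.4   45. ] turn 0.0006 [-1.2e-03  1.0e-04 -1.0e+00] F [ 1.5 -0.8 -0.7] open 0.002
```

View pics/top2.png

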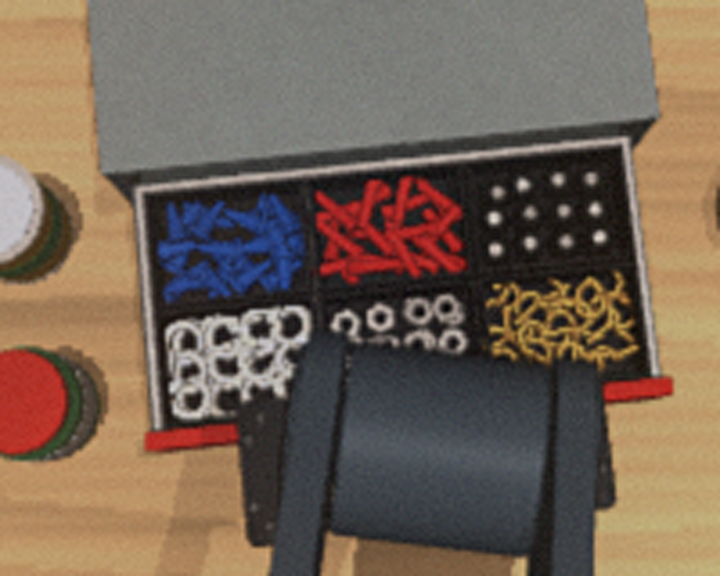

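The crop shows the upper drawer open with both rows visible. The rear row is blue anchors, red plugs and black feet. In front, the brass hooks are centred near crop (563,328), full image (296.4,221.1), partly hidden by the arm. The drawer front runs from (181.7,252.2) to (326.1,237.5).

```bash
python3 - <<'E'
from h import *
from rig import bot
out=np.array([-.99492,-.10069]);u=np.array([-.10069,.99492])
f=(ray("top",(181.7,252.2),.15)+ray("top",(326.1,237.5),.15))[:2]/2
print("travel",.06+(f-[.6097,.071])@out, f)
h=ray("top",(296.4,221.1),.108)[:2]
print("hooks",h,"rel front mid out,y",(h-f)@out,(h-f)@u)
h2=f-out*(.006+.002+.0375+.003)-u*.106; print("geom",h2)
s=bot.read_state();R=s["tcp_rot"];print((R.T@(np.r_[h,.18]-s["position"])*1000).round(1),s["position"])
E
```

```text
travel 0.17615604162589263 [0.49426047 0.05805988]
hooks [ 0.55101021 -0.04307502] rel front mid out,y -0.04627818335002692 -0.10633526124353757
geom [ 0.55318723 -0.04251818]
[ -72.9 -105.7   44.6] [0.46797127 0.05474443 0.22479028]
```

```bash
python3 -m handwheel '[{"delta_rot":[0,0,0],"xyz":[-18,-26,0],"hand":1},{"delta_rot":[0,0,0],"xyz":[-42,-60,0],"hand":1},{"delta_rot":[0,0,0],"xyz":[-62,-90,10],"hand":1},{"delta_rot":[0,0,0],"xyz":[-74,-106,28],"hand":1},{"delta_rot":[0,0,0],"xyz":[-74,-106,45],"hand":1}]' >/dev/null
python3 -m handwheel '[{"delta_rot":[0,0,0],"xyz":[0,0,0],"hand":1},{"delta_rot":[0,0,0],"xyz":[0,0,0],"hand":1},{"delta_rot":[0,0,0],"xyz":[0,0,0],"hand":1},{"delta_rot":[0,0,0],"xyz":[0,0,0],"hand":1},{"delta_rot":[0,0,0],"xyz":[0,0,0],"hand":1}]' >/dev/null
python3 to.py .552 -.043 .18; python3 - <<'E'
from h import *
im=vision.capture("top")[:,:,::-1].copy()
cv2.imwrite("pics/top3.png",cv2.resize(im[130:290,120:400],None,fx=2.8,fy=2.8))
w=vision.capture("wrist")[:,:,::-1];cv2.imwrite("pics/wrist3.png",w)
E
```

```text
9.0 [ 0.5532 -0.0433  0.181 ] shift [1.2 0.4 1. ] turn 0.0004 [ 9.e-04 -2.e-04 -1.e+00] F [-0.9 -0.1  0.1] open 0.007
```

View pics/top3.png

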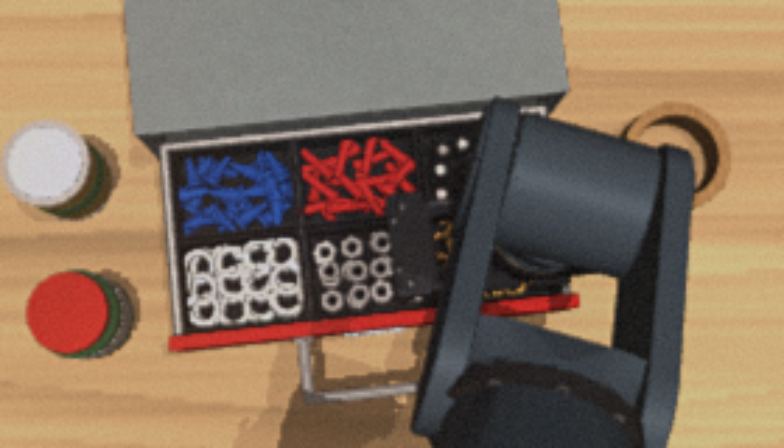

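View pics/wrist3.png

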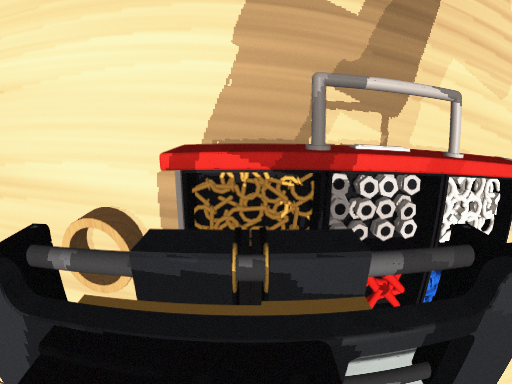

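The top view shows the drawer still out and the jar, tin and tape in place. The wrist view shows the fingertips at (250,265) over the brass tray, which spans columns 190–315 with its centre near 252. I hold the pose for two seconds and more, then hand in.

```bash
python3 -m handwheel '[{"delta_rot":[0,0,0],"xyz":[0,0,0],"hand":1},{"delta_rot":[0,0,0],"xyz":[0,0,0],"hand":1},{"delta_rot":[0,0,0],"xyz":[0,0,0],"hand":1},{"delta_rot":[0,0,0],"xyz":[0,0,0],"hand":1},{"delta_rot":[0,0,0],"xyz":[0,0,0],"hand":1}]' >/dev/null
python3 -m handwheel '[{"delta_rot":[0,0,0],"xyz":[0,0,0],"hand":1},{"delta_rot":[0,0,0],"xyz":[0,0,0],"hand":1},{"delta_rot":[0,0,0],"xyz":[0,0,0],"hand":1},{"delta_rot":[0,0,0],"xyz":[0,0,0],"hand":1},{"delta_rot":[0,0,0],"xyz":[0,0,0],"hand":1}]' >/dev/null
python3 -m handwheel '[{"delta_rot":[0,0,0],"xyz":[0,0,0],"hand":1},{"delta_rot":[0,0,0],"xyz":[0,0,0],"hand":1},{"delta_rot":[0,0,0],"xyz":[0,0,0],"hand":1},{"delta_rot":[0,0,0],"xyz":[0,0,0],"hand":1},{"delta_rot":[0,0,0],"xyz":[0,0,0],"hand":1}]' >/dev/null
python3 -m handwheel '[{"delta_rot":[0,0,0],"xyz":[0,0,0],"hand":1},{"delta_rot":[0,0,0],"xyz":[0,0,0],"hand":1},{"delta_rot":[0,0,0],"xyz":[0,0,0],"hand":1},{"delta_rot":[0,0,0],"xyz":[0,0,0],"hand":1},{"delta_rot":[0,0,0],"xyz":[0,0,0],"hand":1}]' >/dev/null
python3 to.py .552 -.043 .18; python3 -c "
from rig import workorder
print(workorder.hand_in())"
```

```text
11.6 [ 0.5531 -0.0434  0.1805] shift [1.  0.5 0.5] turn 0.0007 [ 0.  0. -1.] F [-0.  -0.7  0.6] open 0.008
the job is handed in; nothing more can be done
None
```

I drew the upper drawer out to about 0.176 m by my camera estimate, and handed the job in with the fingertips pointing straight down about 4 cm above the brass hooks tray's rim; hand-in returned no verdict.

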